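Lift the sterilised toothbrush cover off its drain stand with tongs

TASK

The mint-green toothbrush cover on the drain stand has just been sterilised, so it must not be touched by the gripper: pick up the sprung tongs from the shelf, close their jaws across the narrow width of the cover, and lift it so that it is at least 6 cm clear of the stand, still above the stand. Finish holding it there, still, gripped between the jaws of the squeezed tongs (do not put it or the tongs down), and leave all the other things where they are.

Things in the scene. Friction and masses are not known exactly. Their poses are not given: they have to be found in the camera images.
- tongs: Sprung steel tongs, 196 mm long, 26 mm tall, about 75 g, balanced at the grips, standing on edge: the arms spread sideways and close in the horizontal plane, with no lock. Origin: on the underside, midway between the two black grips; x points to the jaws, y to the left arm, z up. Round spring head (36 mm across) centred at x = -85 mm, jaw tips at x = +93 mm. Springs open when let go.
- tongs_left: Left arm of the tongs (+y side), a steel blade 172 mm long, 18 mm tall. Origin: at its pivot in the spring head, at the underside; x along the arm towards the jaw, z up; turns with the arm.
- tongs_right: Right arm of the tongs, the mirror image of the left one.
- grip_left (a point): Middle of the outer face of the left black grip (36 mm long, 26 mm tall, flat), 13 mm above the underside. Take both grips from above, one finger outside each: 60 mm apart over the outer faces at rest. The spring pushes each grip outward with about 9 N at rest, 11 N at 44 mm, so tongs held half closed do not slip.
- grip_right (a point): The same point on the right grip. Grips 60 mm apart: jaws 54 mm apart; grips 52: jaws 39; grips 44: jaws parallel, 24 mm apart (shut on the cover); grips 33: jaws shut.
- jaw_left (a point): Middle of the inner face of the left jaw pad (black, 26 mm long, 22 mm tall, its underside level with the tongs' underside), 11 mm above the underside and 80 mm ahead of the tongs' origin.
- jaw_right (a point): The same point on the right jaw pad.
- cover: Hard mint-green silicone toothbrush cover, a rounded box 58 mm long (x), 24 mm wide (y), 20 mm tall (z), 22 g, lying on the drain stand towards its -y end, about 50 mm from its middle, at most 0.4 rad askew to the stand's x. Origin: centre of its underside. Clasp it across the 24 mm width, with the tongs pointing along its length.
- cover_mid (a point): Centre of the cover, 10 mm above its underside.
- stand: Fixed low steel drain stand with a flat slatted top, 90 mm (x) by 226 mm (y), top 30 mm above its origin, which is at the centre of its underside, on the shelf. Its long side is along its y.
- pumice: Grey pumice stone 42 x 34 x 22 mm lying loose on the other end of the stand (its +y end); leave alone. Origin: centre of underside.
- organiser: White pill organiser with seven flaps, 150 (x) x 34 x 26 mm, lying loose between the places of the tongs and the stand; leave alone. Origin: centre of underside.
- mug: Steel mug 76 mm across, 85 mm tall, handle at +y; loose, behind; leave alone. Origin: centre of underside.
- bowl: White ceramic bowl of hairpins, 100 mm across, 40 mm tall; loose, behind; leave alone. Origin: centre of underside.
- mirror: Folding mirror standing open like a tent, 130 mm wide, 135 mm tall; loose, on the left; leave alone. Origin: centre of underside.
- jar: Amber glass cream jar, 60 mm across, 50 mm tall; loose, on the left; leave alone. Origin: centre of underside.
- nailbrush: Wooden nail brush 90 x 36 x 28 mm; loose, on the right; leave alone. Origin: centre of underside.
Mind the look-alikes: they are no part of the job. What is shaped like the stand but blue or red is not meant.

How it is judged:
On the way, in this order (a step that is already met when the one before it is completed fails the run):
1. the tongs are taken by the grips and raised off the shelf, the cover not yet moved (height (world z) of tongs above 0.015 m and contact force between the fingers and tongs above 0.5 N and distance of cover from where it was at the start of the episode below 0.015 m), for 0.1 s.
2. both jaws of the tongs press on the cover (contact force between each of tongs_left, tongs_right and cover above 0.5 N), for 0.1 s.
At the end, for the whole second after the job is handed in: The cover is clasped between both jaws (over 0.5 N each), its centre at least 95 mm above the shelf (about 6 cm clear of the stand) and within 140 mm of the stand's centre seen from above, still (under 30 mm/s), touching neither stand nor gripper; the fingers press on both arms of the tongs (all of step 2 and contact force between the fingers and tongs_left above 0.5 N and contact force between the fingers and tongs_right above 0.5 N and z of cover_mid in the frame of stand above 0.095 m and horizontal distance between cover_mid and stand below 0.14 m and contact force between cover and stand below 0.05 N and contact force between cover and the arm below 0.05 N and contact force between cover and the fingers below 0.05 N and linear speed of cover below 0.03 m/s); the arm keeps its last pose, push and grip.
It fails at once if the gripper or arm touches the sterilised cover (contact force between any of the fingers, the arm and cover above 0.3 N).
It fails at once if another thing is pushed out of its place (more than 20 mm) (distance of any of pumice, organiser, mug, bowl, mirror, jar, nailbrush from where it was at the start of the episode above 0.02 m).
It also fails if it takes over 43 s, if anything falls off the work surface, if the arm or the gripper's body presses on something with over 40 N, if the wrist force passes 120 N, or if a joint passes its speed limit or range.

ROBOT

A 6-joint arm with a two-finger parallel gripper is mounted at the origin on the work surface. World frame = base frame: x ahead of the robot, y to its left, z up, the work surface at z = 0. Lengths are in m, angles in rad, forces in N, time in s.
With the tool pointing down it reaches from about 0.25 to 0.775 m from the base axis. Payload 4 kg.
Tool frame: the origin (TCP) lies on the centre line of the jaws, within the pads' length; the fingertips stand 22 mm ahead of it and the grasp point (between the pads) lies 3 mm ahead of it; z points along the fingers, y is the direction in which the jaws open and shut (so a half turn about z gives the same grasp; the last joint's range is limited). The gripper opens to 94 mm and grips with 3 to 60 N. Pads are 16 mm wide; open, the fingers measure 119 mm over their backs; the gripper's body (75 mm by 177 mm) begins 78 mm behind the grasp point.
Start: joints at [1.16, 0.087, 1.371, -0, 1.684, -0.103], TCP at [0.167, 0.524, 0.228] pointing down, gripper open.
Joint ranges: [-3.1, 3.1], [-0.76, 2.03], [0.27, 2.55], [-1.08, 4.22], [0.17, 2.65], [-2.57, 2.57]. Speed limits (rad/s): [2.79, 2.79, 3.14, 3.14, 3.14, 3.14].

INTERFACE

Orientations are given as [roll, pitch, yaw] about the fixed x, y, z axes, in that order (R = Rz(yaw) Ry(pitch) Rx(roll)).
In Python, from bench import robot gives the robot as it stands. The module is installed in compiled form; this text tells all that it offers.
- The arm moves only by the shell command python3 -m inch 'ROWS'. ROWS is JSON, a list of rows, each an object with "linear": the shift along the world's x, y, z scaled (see below), a list of three; "twist": the turn about the world's z scaled (see below); "gripper": the opening, from 0 (shut) to 1 (fully open). In form: [{"linear": [x, y, z], "twist": twist, "gripper": gripper}, ...]. A call has 1 to 10 rows; each row is the pose to reach, as a shift and turn from the pose commanded when the call began; what a row does not reach only later rows make up. The controller multiplies each number of a shift by 0.1 m and each number of a turn by 60 degrees. A row lasts 1/12 s, in which the tool goes at most 41.7 mm and 7.16 degrees, less where a joint would pass 70% of its speed; a pose out of reach is approached as far as the arm can. A call with a number of a shift or a turn outside -1 to 1 is refused whole. A call with a gripper value outside its range is refused whole. The fingers move at their own pace and stop on an object; the grip force is fixed at half the most. Time passes only in rows, so rows that repeat a pose let the fingers close. It gives the time, the measured TCP pose, the force and the opening at its end, in the units of the state.
- robot.get_obs(): the state, without advancing time (a new reading comes with each control period).
- robot.snapshot(name): name is "scene" or "top" or "wrist"; returns a dict with "image" (480x640x3 uint8, red, green, blue), "depth" (480x640 float32, m along the optical axis (not along the pixel's ray), 0 where there is no reading), "mtx" (3x3 intrinsics, pixels), "rvec" (rotation vector, rad) and "tvec" (3), from world to camera coordinates, as OpenCV has them; the wrist camera has in their place "hand_eye" (4x4, takes a point from camera to tool coordinates, whose origin is the TCP and whose axes are the flange's). Camera axes: x right, y down, z forward; pixel columns grow to the right and rows downward; lengths in m; the calibration is good to about 2 mm. A picture is of the moment at which its call begins: read the wrist's pose just before it.
- robot.close_job(): hands the job in, once; it reports no verdict.
The state is a dict: "time": time; "joint_positions": joint angles; "qvel": joint speeds; "joint_torque": joint torques, N m; "tool_pos": TCP position; "ee_rot": TCP orientation; "wrist_force": force on the tool from outside, world axes, zero at the start; "wrist_torque": the same for the moment, N m; "width": finger opening in m.
Only numpy, scipy, OpenCV 4.12 (cv2) and the standard library are available. Lean on these libraries where they do the work, as an engineer would, in place of code of your own. Each camera call takes 0.05 s, during which the arm holds its last target.

## Working session

There is one attempt and no reset: what is moved stays moved. The work goes in short steps, Python scripts to look and compute and a shell command to move; the robot and the scene stay as the last step left them, time stands still between calls to the robot, and variables do not carry over. Pictures are saved under pics/ and viewed, and the job is handed in when it is done.

```bash
mkdir -p pics; ls
python3 - <<'E'
from bench import robot
import cv2,numpy as np,pickle
print(robot.get_obs())
for n in ("scene","top","wrist"):
    s=robot.snapshot(n); cv2.imwrite(f"pics/{n}0.png",s["image"][:,:,::-1]); pickle.dump(s,open(f"{n}0.pkl","wb"))
    print(n,s["mtx"].tolist(),s.get("rvec"),s.get("tvec"),s.get("hand_eye"))
E
```

```text
pics
{'time': 0.0, 'joint_positions': array([ 1.15990142e+00,  8.79395986e-02,  1.37221962e+00, -1.10903050e-05,
        1.68360593e+00, -1.03105979e-01]), 'qvel': array([ 0.0002055 ,  0.00031381, -0.0002581 ,  0.00048739, -0.00131652,
       -0.00039618]), 'joint_torque': array([ 1.74517500e-03, -3.40179849e+01, -3.02420890e+01,  7.16973608e-02,
        3.32113460e-02, -1.75908767e-04]), 'tool_pos': array([0.16643597, 0.52369348, 0.22633012]), 'ee_rot': array([-3.13943057e+00, -2.12636018e-04,  2.83380226e+00]), 'wrist_force': array([-0.18087281,  0.77935348,  0.39532356]), 'wrist_torque': array([-0.01235281,  0.02424814,  0.0094428 ]), 'width': 0.09431573593698528}
scene [[443.8162106959721, 0.0, 312.61023589149784], [0.0, 443.8162106959721, 234.9529445365321], [0.0, 0.0, 1.0]] [ 0.94473942  2.35766997 -1.17833502] [ 0.3406599  -0.17239317  1.38858184] None
top [[475.9521353948956, 0.0, 316.66199671462175], [0.0, 475.9521353948956, 238.70865196882326], [0.0, 0.0, 1.0]] [ 2.10679262 -2.13265762  0.20596   ] [-0.00287257  0.51514501  1.36738138] None
wrist [[343.93044173154055, 0.0, 318.79272979658424], [0.0, 343.93044173154055, 243.51513190405504], [0.0, 0.0, 1.0]] None None [[-4.75597211e-05 -9.60822988e-01 -2.77162739e-01  8.00972292e-02]
 [ 9.99999056e-01  3.34987005e-04 -1.33287358e-03  1.07028060e-03]
 [ 1.37350149e-03 -2.77162541e-01  9.60822064e-01 -1.56581399e-01]
 [ 0.00000000e+00  0.00000000e+00  0.00000000e+00  1.00000000e+00]]
```

View pics/scene0.png

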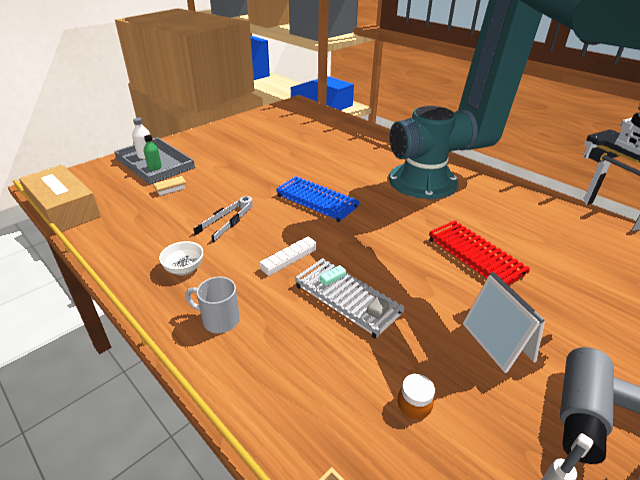

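View pics/top0.png

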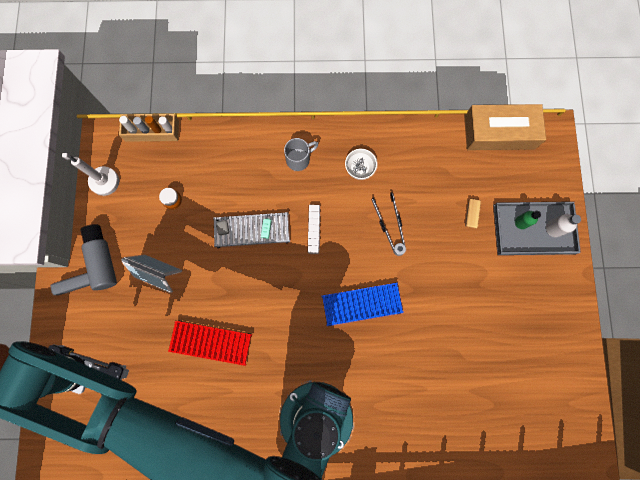

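View pics/wrist0.png

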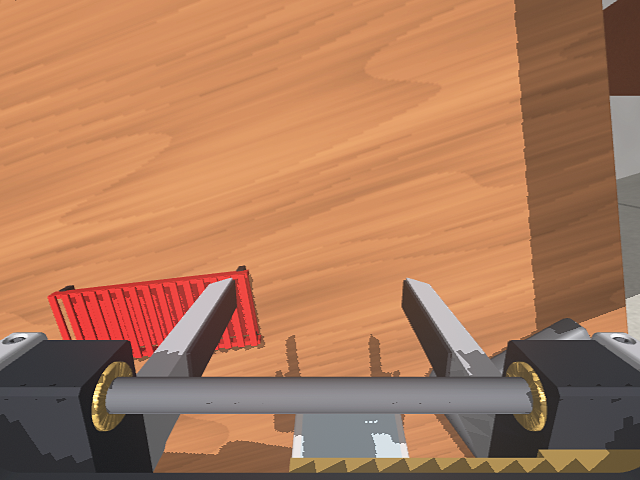

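The top view shows the tongs (head at 400,249, jaw tips near 374,195 and 393,191), the organiser (314,228) and the grey stand (252,229) with the mint cover (267,228) and pumice (222,227). The look-alike stands are the blue one (363,303) and the red one (210,342). The grey stand carrying the cover is the one meant. Next I'll crop and measure.

```bash
cat > h.py <<'E'
import numpy as np,cv2,pickle
from scipy.spatial.transform import Rotation as Rn
def cam(s,obs=None):
    if s.get("rvec") is not None:
        R=cv2.Rodrigues(np.asarray(s["rvec"],float))[0]; t=np.asarray(s["tvec"],float).ravel()
        return R.T,-R.T@t      # cam->world
    T=np.asarray(s["hand_eye"]); Rt=Rn.from_euler('xyz',obs["ee_rot"]).as_matrix()
    return Rt@T[:3,:3], Rt@T[:3,3]+obs["tool_pos"]
def ray(s,uv,obs=None):
    R,c=cam(s,obs); K=s["mtx"]; uv=np.atleast_2d(uv).astype(float)
    d=np.c_[(uv[:,0]-K[0][2])/K[0][0],(uv[:,1]-K[1][2])/K[1][1],np.ones(len(uv))]@R.T
    return c,d
def onz(s,uv,z,obs=None):
    c,d=ray(s,uv,obs); return c+d*((z-c[2])/d[:,2])[:,None]
def tri(c1,d1,c2,d2):
    A=np.c_[d1,-d2]; k=np.linalg.lstsq(A,c2-c1,rcond=None)[0]
    p,q=c1+d1*k[0],c2+d2*k[1]; return (p+q)/2,np.linalg.norm(p-q)
def proj(s,P,obs=None):
    R,c=cam(s,obs); p=(np.atleast_2d(P)-c)@R; K=s["mtx"]
    return np.c_[p[:,0]/p[:,2]*K[0][0]+K[0][2],p[:,1]/p[:,2]*K[1][1]+K[1][2]]
def cloud(s,obs=None):
    d=s["depth"]; v,u=np.indices(d.shape); c,r=ray(s,np.c_[u.ravel(),v.ravel()],obs)
    return (c+r*d.ravel()[:,None]).reshape(480,640,3)
E
python3 - <<'E'
from h import *
t=pickle.load(open("top0.pkl","rb"));s=pickle.load(open("scene0.pkl","rb"))
P=cloud(t);Q=cloud(s)
for n,im,C in(("top",t,P),("scene",s,Q)):
    hsv=cv2.cvtColor(im["image"],cv2.COLOR_RGB2HSV)
    m=cv2.inRange(hsv,(70,50,90),(95,255,255)); 
    k,l,st,ce=cv2.connectedComponentsWithStats(m)
    for i in range(1,k):
        if st[i,4]>20: print(n,"mint",st[i],ce[i],np.median(C[l==i],0).round(4))
for uv in [(400,249),(374,196),(393,192),(382,228),(398,222),(314,228),(222,227),(240,229)]: print(uv,P[uv[1],uv[0]].round(3),onz(t,uv,.02).round(3))
a=t["image"][180:260,205:415];cv2.imwrite("pics/topcrop.png",cv2.resize(a,None,fx=3.8,fy=3.8,interpolation=cv2.INTER_CUBIC)[:,:,::-1])
a=s["image"][180:340,180:420];cv2.imwrite("pics/scenecrop.png",cv2.resize(a,None,fx=3.3,fy=3.3,interpolation=cv2.INTER_CUBIC)[:,:,::-1])
E
```

```text
top mint [261 218  10  21 162] [265.66049383 228.00617284] [0.55   0.1423 0.0488]
top mint [ 11 348 113  51 985] [ 66.29847716 374.2213198 ] [0.1762 0.428  0.5869]
top mint [   0  359   36   49 1080] [ 13.88611111 382.35925926] [0.1651 0.5156 0.592 ]
top mint [ 81 398  28  42 523] [ 95.56405354 422.64818356] [0.0935 0.3748 0.5774]
top mint [324 405  19   9  36] [333.30555556 409.27777778] [ 0.055  -0.0454  0.2051]
top mint [321 407  32  56 393] [342.00763359 430.84223919] [-0.023  -0.0803  0.015 ]
top mint [  0 409  97  45 877] [ 46.33067275 431.58266819] [0.0819 0.4549 0.5854]
top mint [ 104  418  154   62 4004] [162.25024975 456.32892108] [0.0416 0.2576 0.5993]
scene mint [390 165  13  10  51] [395.1372549  169.70588235] [ 0.0377 -0.0841  0.012 ]
scene mint [428 173   3  18  40] [429.3   181.875] [0.0501 0.0573 0.0365]
scene mint [327 265  13  12  39] [333.1025641  270.46153846] [0.5523 0.1441 0.0494]
scene mint [320 270  26  16 147] [331.63945578 278.53061224] [0.5676 0.1564 0.0402]
(400, 249) [ 0.485 -0.26   0.029] [[ 0.486 -0.261  0.02 ]]
(374, 196) [ 0.66  -0.191 -0.001] [[ 0.654 -0.188  0.02 ]]
(393, 192) [ 0.672 -0.251 -0.001] [[ 0.666 -0.248  0.02 ]]
(382, 228) [ 0.554 -0.211  0.009] [[ 0.552 -0.209  0.02 ]]
(398, 222) [ 0.57  -0.259  0.019] [[ 0.57  -0.259  0.02 ]]
(314, 228) [ 0.554 -0.001  0.023] [[ 0.554 -0.001  0.02 ]]
(222, 227) [0.554 0.274 0.051] [[0.561 0.28  0.02 ]]
(240, 229) [0.552 0.223 0.031] [[0.554 0.225 0.02 ]]
```

View pics/topcrop.png

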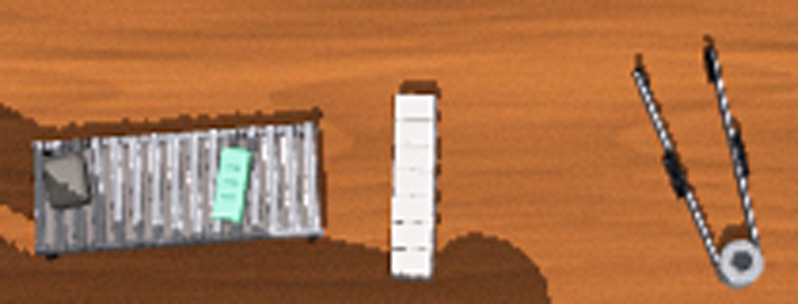

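View pics/scenecrop.png

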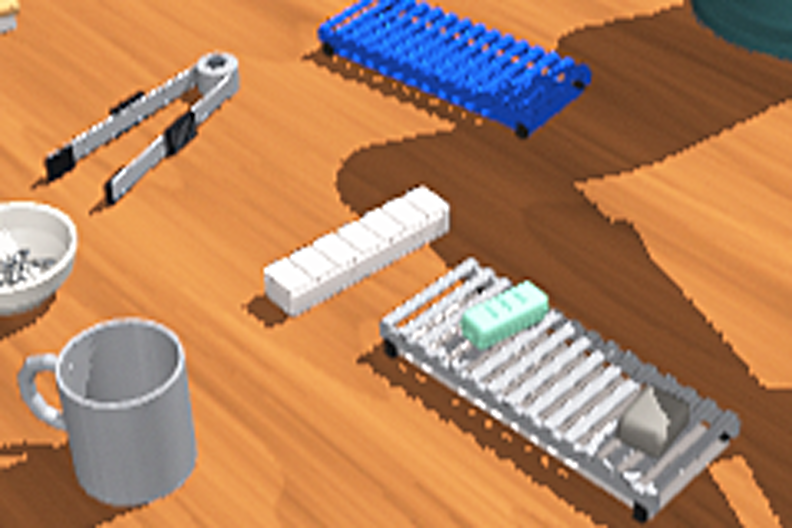

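The enlarged crops confirm it: the grey stand holds the mint cover, and the tongs lie to the right, with head at crop (740,262) and grips at (675,172) and (740,152). I'm moving the wrist camera over the tongs.

```bash
for i in 1 2; do :; done
python3 -m inch '[{"linear":[0.5,-0.95,0],"twist":0.066,"gripper":1},{"linear":[0.5,-0.95,0],"twist":0.066,"gripper":1},{"linear":[0.5,-0.95,0],"twist":0.066,"gripper":1}]'
python3 -m inch '[{"linear":[0.5,-0.95,0],"twist":0.066,"gripper":1},{"linear":[0.5,-0.95,0],"twist":0.066,"gripper":1},{"linear":[0.5,-0.95,0],"twist":0.066,"gripper":1}]'
python3 -m inch '[{"linear":[0.5,-0.95,0],"twist":0.066,"gripper":1},{"linear":[0.5,-0.95,0],"twist":0.066,"gripper":1},{"linear":[0.5,-0.95,0],"twist":0.066,"gripper":1}]'
python3 -m inch '[{"linear":[0.5,-0.95,0],"twist":0.066,"gripper":1},{"linear":[0.5,-0.95,0],"twist":0.066,"gripper":1},{"linear":[0.5,-0.95,0],"twist":0.066,"gripper":1}]'
```

```text
time: 0.4
tool_pos: [0.2173, 0.4267, 0.2268]
ee_rot: [-3.139, 0.001, 2.903]
wrist_force: [0.8, -0.1, 0.2]
width: 0.094
time: 0.65
tool_pos: [0.2675, 0.3312, 0.2273]
ee_rot: [-3.14, 0.001, 2.971]
wrist_force: [1.0, 0.8, 0.4]
width: 0.0941
time: 0.9
tool_pos: [0.3174, 0.2362, 0.2273]
ee_rot: [-3.14, 0.001, 3.039]
wrist_force: [0.7, 0.1, 0.7]
width: 0.0942
time: 1.15
tool_pos: [0.3675, 0.1411, 0.2273]
ee_rot: [-3.14, 0.001, 3.108]
wrist_force: [-0.1, 0.3, 0.2]
width: 0.094
```

```bash
cat > snap.py <<'E'
import sys
from bench import robot
from h import *
n=sys.argv[1]; cam_=sys.argv[2] if len(sys.argv)>2 else "wrist"
o=robot.get_obs(); s=robot.snapshot(cam_); pickle.dump((s,o),open(n+".pkl","wb")); cv2.imwrite(f"pics/{n}.png",s["image"][:,:,::-1])
E
python3 snap.py w1
python3 -m inch '[{"linear":[0.5,-0.95,0],"twist":0.066,"gripper":1},{"linear":[0.5,-0.95,0],"twist":0.066,"gripper":1},{"linear":[0.5,-0.95,0],"twist":0.066,"gripper":1}]'
python3 -m inch '[{"linear":[0.5,-0.95,0],"twist":0.066,"gripper":1},{"linear":[0.5,-0.95,0],"twist":0.066,"gripper":1},{"linear":[0.5,-0.95,0],"twist":0.066,"gripper":1}]'
python3 -m inch '[{"linear":[0.5,-0.95,0],"twist":0.066,"gripper":1},{"linear":[0.5,-0.95,0],"twist":0.066,"gripper":1},{"linear":[0.5,-0.95,0],"twist":0.066,"gripper":1}]'
python3 -m inch '[{"linear":[0.2,-0.9,0],"twist":0.066,"gripper":1},{"linear":[0.2,-0.9,0],"twist":0.066,"gripper":1},{"linear":[0.2,-0.9,0],"twist":0.066,"gripper":1},{"linear":[0.2,-0.9,0],"twist":0.066,"gripper":1}]'
python3 snap.py w2
```

```text
time: 1.45
tool_pos: [0.4174, 0.0468, 0.2272]
ee_rot: [-3.14, 0.0, -3.105]
wrist_force: [0.3, -0.1, -0.4]
width: 0.0938
time: 1.7
tool_pos: [0.4676, -0.0488, 0.2269]
ee_rot: [-3.141, -0.0, -3.037]
wrist_force: [-0.5, 1.0, 0.1]
width: 0.094
time: 1.95
tool_pos: [0.5176, -0.144, 0.2266]
ee_rot: [-3.141, -0.001, -2.968]
wrist_force: [-0.9, 0.9, 0.6]
width: 0.0941
time: 2.28
tool_pos: [0.5365, -0.2331, 0.2259]
ee_rot: [3.14, -0.002, -2.9]
wrist_force: [-0.3, -0.0, -0.0]
width: 0.094
```

View pics/w1.png

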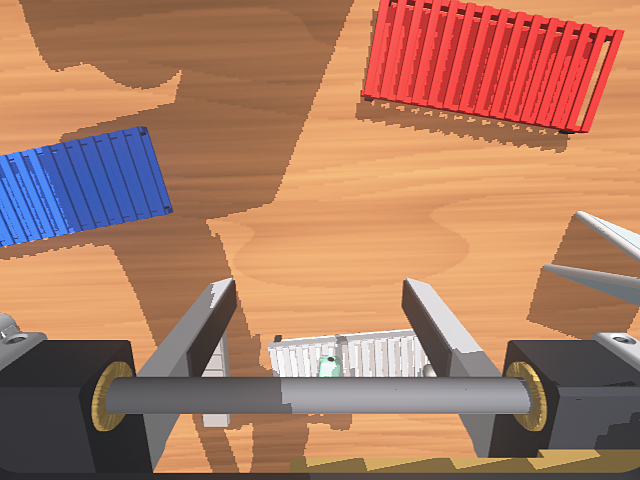

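View pics/w2.png

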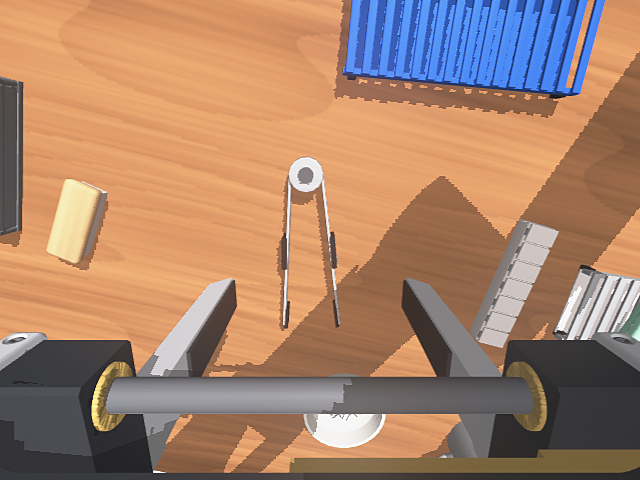

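The wrist view shows the whole tongs: head (305,175), grips (285,250) and (333,250), jaw tips (285,325) and (337,325). I'll measure it from this view, then triangulate the head and the grips with the top view.

Run:
```python
from h import *
s,o=pickle.load(open("w2.pkl","rb")); t=pickle.load(open("top0.pkl","rb"))
g=cv2.cvtColor(s["image"],cv2.COLOR_RGB2HSV)
# dark pads
m=((g[...,2]<75)).astype(np.uint8)*255; m[:, :275]=0; m[:,345:]=0; m[:200]=0; m[335:]=0
k,l,st,ce=cv2.connectedComponentsWithStats(m)
for i in range(1,k):
    if st[i,4]>15: print("dark",st[i],ce[i].round(1),onz(s,ce[i],.02,o).round(4))
w=((g[...,1]<60)&(g[...,2]>90)).astype(np.uint8)*255; w[:, :275]=0; w[:,340:]=0; w[:150]=0; w[200:]=0
k,l,st,ce=cv2.connectedComponentsWithStats(w); i=1+np.argmax(st[1:,4]); 
c,r=cv2.minEnclosingCircle(np.argwhere(l==i)[:,::-1].astype(np.float32)); print("headcircle",c,r,st[i],onz(s,c,.026,o))
C=cloud(s,o)
for uv in [(293,175),(317,175),(284,250),(333,250),(285,310),(335,310)]:
    print(uv,C[uv[1]-1:uv[1]+2,uv[0]-1:uv[0]+2].reshape(-1,3)[np.argmax(C[uv[1]-1:uv[1]+2,uv[0]-1:uv[0]+2,2])].round(4))
print(tri(*[x if x.ndim==1 and x.shape==(3,) else x[0] for x in (*ray(s,c,o),*ray(t,(400,248.5)))]))
cv2.imwrite("pics/w2c.png",cv2.resize(s["image"][145:345,230:400],None,fx=3,fy=3,interpolation=cv2.INTER_NEAREST)[:,:,::-1])
a=t["image"][185:260,355:420];cv2.imwrite("pics/t0c.png",cv2.resize(a,None,fx=8,fy=8,interpolation=cv2.INTER_NEAREST)[:,:,::-1])
```

```text
dark [287 301   2  25  29] [287.7 312.1] [[ 0.6491 -0.2423  0.02  ]]
dark [333 300   6  27  50] [335.5 314.6] [[ 0.639  -0.1875  0.02  ]]
headcircle (306.5, 181.7142791748047) 25.318988800048828 [ 288  157   38   43 1083] [[ 0.4972685  -0.25536239  0.026     ]]
(293, 175) [ 0.4947 -0.2691  0.0264]
(317, 175) [ 0.4874 -0.2477  0.026 ]
(284, 250) [ 0.5752 -0.261   0.0262]
(333, 250) [ 0.5613 -0.2097  0.0264]
(285, 310) [ 0.6465 -0.247   0.0219]
(335, 310) [ 0.6325 -0.1899  0.0219]
(array([ 0.49136433, -0.25744062,  0.03018216]), np.float64(0.01166132439224135))
```

View pics/w2c.png

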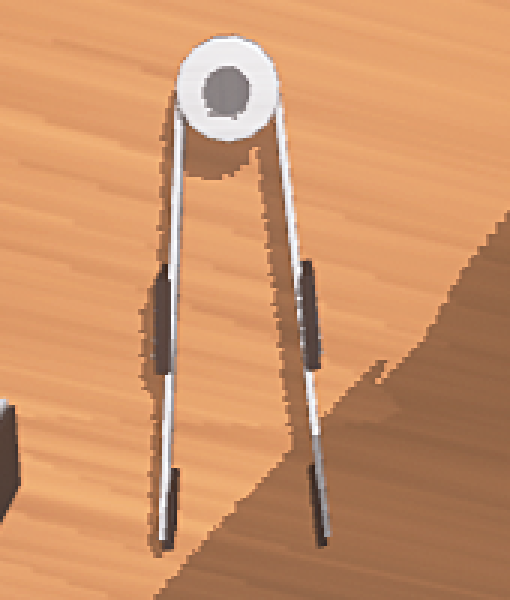

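View pics/t0c.png

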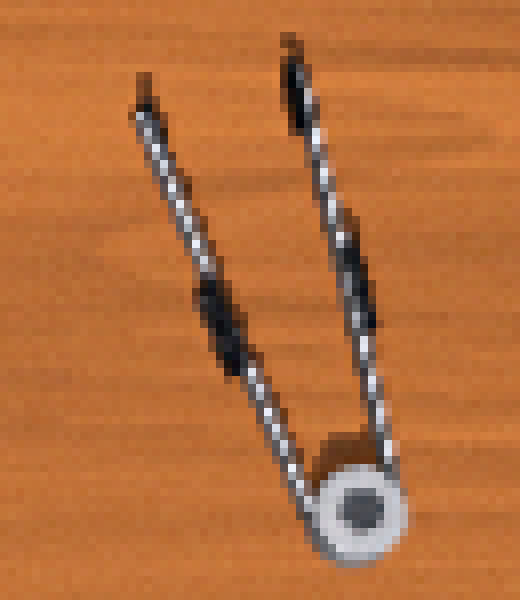

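Run:
```python
from h import *
s,o=pickle.load(open("w2.pkl","rb")); t=pickle.load(open("top0.pkl","rb"))
W=lambda x,y:(230+x/3-.33,145+y/3-.33)
T=lambda x,y:(355+x/8-.44,185+y/8-.44)
h=onz(s,W(227,88),.026,o)[0]; gr=onz(s,W(154,321),.026,o)[0]; gl=onz(s,W(317,315),.026,o)[0]
jr=onz(s,W(162,550),.022,o)[0];jl=onz(s,W(325,546),.022,o)[0]
for n,p in zip("h gr gl jr jl".split(),(h,gr,gl,jr,jl)): print(n,p.round(4))
m=(gr+gl)/2; print("grip sep",np.linalg.norm(gl-gr),"mid",m,"head dist",np.linalg.norm((m-h)[:2]), "jaw sep",np.linalg.norm(jl-jr))
for a in ((m-h),((jr+jl)/2-h)): print("yaw",np.arctan2(a[1],a[0]))
p=(gl-gr);print("perp yaw",np.arctan2(p[1],p[0])-np.pi/2)
for n,a,b in(("head",W(227,88),T(361,512)),("gl",W(311,315),T(222,328)),("gr",W(160,321),T(360,288))):
    c1,d1=ray(s,a,o);c2,d2=ray(t,b);print(n,tri(c1,d1[0],c2,d2[0]), onz(t,b,.026))
print(o["tool_pos"],o["ee_rot"])
```

```text
h [ 0.49   -0.2583  0.026 ]
gr [ 0.577 -0.265  0.026]
gl [ 0.5607 -0.2083  0.026 ]
jr [ 0.6693 -0.2425  0.022 ]
jl [ 0.6524 -0.1811  0.022 ]
grip sep 0.0590093705973989 mid [ 0.56888076 -0.23666255  0.026     ] head dist 0.08181217821806919 jaw sep 0.06372180416999297
yaw 0.26762310814715
yaw 0.2658011539791378
perp yaw 0.27945026858572763
head (array([ 0.48878707, -0.25922873,  0.02148767]), np.float64(0.0035816146417743506)) [[ 0.48641755 -0.25925614  0.026     ]]
gl (array([ 0.55976308, -0.21005758,  0.02567564]), np.float64(0.0031401199214295904)) [[ 0.55812497 -0.20959973  0.026     ]]
gr (array([ 0.57207965, -0.26188519,  0.03561962]), np.float64(0.002795406334454915)) [[ 0.57310304 -0.26283374  0.026     ]]
[ 0.53651238 -0.23311842  0.22592826] [ 3.14005834e+00 -1.90905760e-03 -2.90046299e+00]
```

The heights agree: depth gives 26 mm for the grips and triangulation about 21–36 mm. The head-to-grip distance is 82 mm, the grip separation 59 mm and the yaw about 0.268. The grip midpoint is at (0.569,-0.2365). I'm going above it and down in stages.

```bash
python3 -m inch '[{"linear":[0.32,-0.03,-0.5],"twist":0.025,"gripper":1},{"linear":[0.32,-0.03,-1],"twist":0.025,"gripper":1},{"linear":[0.32,-0.03,-1],"twist":0.025,"gripper":1},{"linear":[0.32,-0.03,-1],"twist":0.025,"gripper":1},{"linear":[0.32,-0.03,-1],"twist":0.025,"gripper":1}]'
python3 snap.py w3; python3 snap.py t3 top
```

```text
time: 2.75
tool_pos: [0.5677, -0.2314, 0.1263]
ee_rot: [3.138, -0.003, -2.868]
wrist_force: [0.5, -0.4, 1.1]
width: 0.0943
```

View pics/w3.png

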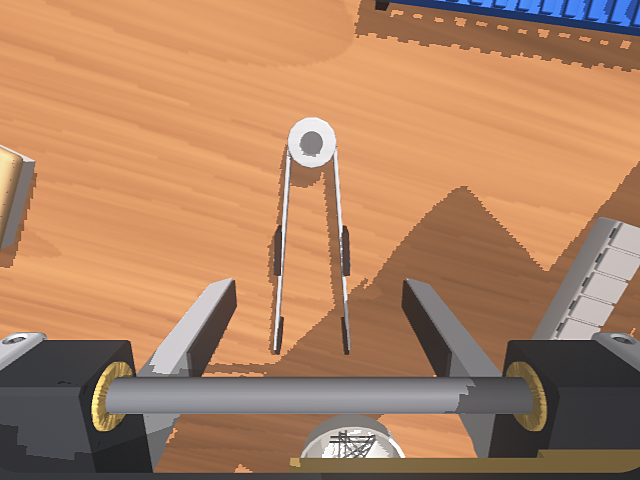

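The tongs are nearly axis-aligned with the gripper: head (312,142), outer grip edges (275,250) and (350,250).

Run:
```python
from h import *
s,o=pickle.load(open("w3.pkl","rb"))
h,gr,gl,jr,jl=onz(s,[(312,142),(274.5,251),(350,250),(274,354),(348.5,354)],.026,o)
m=(gr+gl)/2
for n,p in zip("h gr gl m".split(),(h,gr,gl,m)): print(n,p.round(4))
print(np.linalg.norm(gl-gr),np.linalg.norm(m-h))
a=m-h; print("yaw",np.arctan2(a[1],a[0]),"tool",o["ee_rot"][2]+np.pi)
y=np.arctan2(a[1],a[0]); og=h[:2]+.085*np.array([np.cos(y),np.sin(y)])
print("orig",og,"tool",o["tool_pos"],"delta",og-o["tool_pos"][:2],m[:2]-o["tool_pos"][:2])
cv2.imwrite("pics/w3c.png",cv2.resize(s["image"][110:365,240:390],None,fx=2.3,fy=2.3,interpolation=cv2.INTER_NEAREST)[:,:,::-1])
s,o=pickle.load(open("t3.pkl","rb"));print(proj(s,[[og[0],og[1],.02]]))
```

```text
h [ 0.4903 -0.2577  0.026 ]
gr [ 0.577  -0.2643  0.026 ]
gl [ 0.5603 -0.2077  0.026 ]
m [ 0.5687 -0.236   0.026 ]
0.059029378973253374 0.08135462414434148
yaw 0.270265177181543 tool 0.2733946147762474
orig [ 0.57217578 -0.2350102 ] tool [ 0.56773539 -0.23142025  0.12630925] delta [ 0.0044404  -0.00358995] [ 0.00092735 -0.00456322]
[[390.16197817 221.41411235]]
```

View pics/w3c.png

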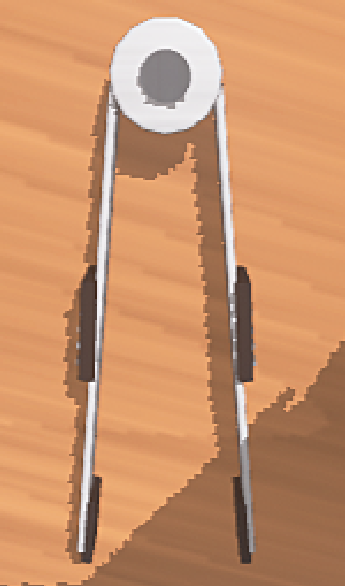

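```bash
python3 -m inch '[{"linear":[0.02,-0.04,-0.3],"twist":0,"gripper":1},{"linear":[0.02,-0.04,-0.6],"twist":0,"gripper":1},{"linear":[0.02,-0.04,-0.8],"twist":0,"gripper":1},{"linear":[0.02,-0.04,-0.9],"twist":0,"gripper":1},{"linear":[0.02,-0.04,-1],"twist":0,"gripper":1},{"linear":[0.02,-0.04,-1],"twist":0,"gripper":1},{"linear":[0.02,-0.04,-1],"twist":0,"gripper":1}]'
python3 snap.py w4
```

```text
time: 3.43
tool_pos: [0.5716, -0.2382, 0.0293]
ee_rot: [-3.14, 0.002, -2.87]
wrist_force: [-0.0, -0.0, 1.0]
width: 0.094
```

View pics/w4.png

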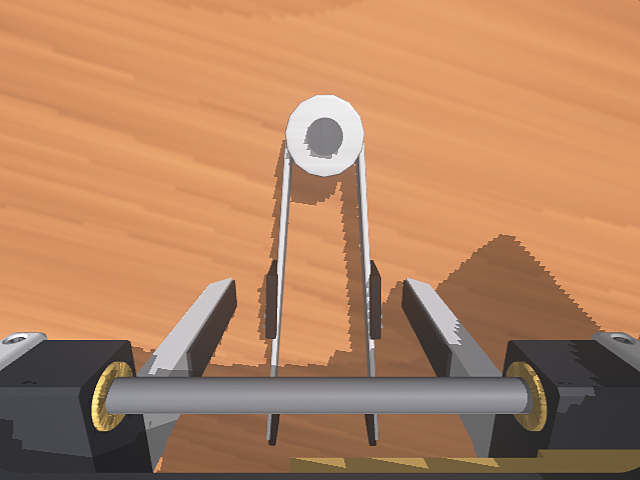

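```bash
python3 -m inch '[{"linear":[-0.01,0.02,-0.04],"twist":0,"gripper":1},{"linear":[-0.01,0.02,-0.04],"twist":0,"gripper":0.553},{"linear":[-0.01,0.02,-0.04],"twist":0,"gripper":0.553},{"linear":[-0.01,0.02,-0.04],"twist":0,"gripper":0.553},{"linear":[-0.01,0.02,-0.04],"twist":0,"gripper":0.553},{"linear":[-0.01,0.02,-0.04],"twist":0,"gripper":0.553},{"linear":[-0.01,0.02,-0.04],"twist":0,"gripper":0.553},{"linear":[-0.01,0.02,-0.04],"twist":0,"gripper":0.553}]'
python3 snap.py w5
```

```text
time: 4.15
tool_pos: [0.5698, -0.2359, 0.0236]
ee_rot: [-3.141, 0.0, -2.87]
wrist_force: [1.0, -0.9, -0.8]
width: 0.053
```

View pics/w5.png

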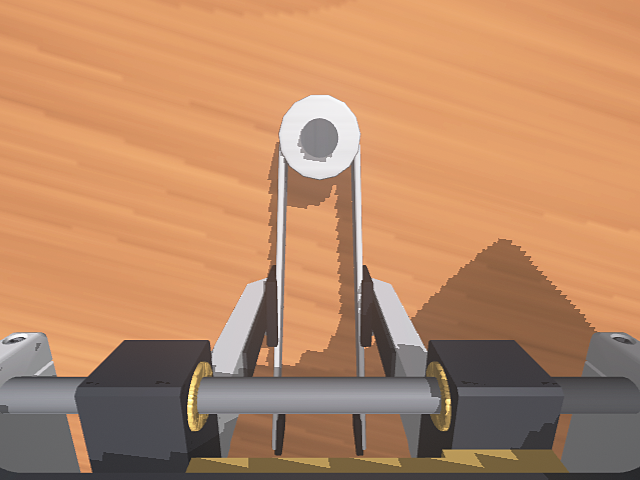

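The tongs are clasped by both grips and centred on column 319. I'm lifting.

```bash
python3 -m inch '[{"linear":[0,0,0.1],"twist":0,"gripper":0.55},{"linear":[0,0,0.3],"twist":0,"gripper":0.55},{"linear":[0,0,0.5],"twist":0,"gripper":0.55},{"linear":[0,0,0.7],"twist":0,"gripper":0.55},{"linear":[0,0,0.9],"twist":0,"gripper":0.55},{"linear":[0,0,1],"twist":0,"gripper":0.55},{"linear":[0,0,1],"twist":0,"gripper":0.55},{"linear":[0,0,1],"twist":0,"gripper":0.55}]'
python3 snap.py w6;python3 snap.py s6 scene
python3 - <<'E'
from h import *
s,o=pickle.load(open("s6.pkl","rb"))
cv2.imwrite("pics/s6c.png",cv2.resize(s["image"][120:320,160:400],None,fx=3,fy=3,interpolation=cv2.INTER_CUBIC)[:,:,::-1])
E
```

```text
time: 4.87
tool_pos: [0.5697, -0.2359, 0.1239]
ee_rot: [-3.141, 0.001, -2.87]
wrist_force: [-0.3, 0.4, -0.9]
width: 0.0523
```

View pics/w6.png

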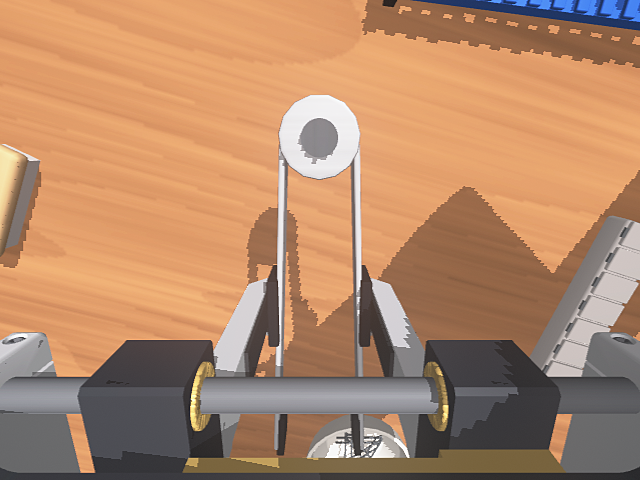

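View pics/s6c.png

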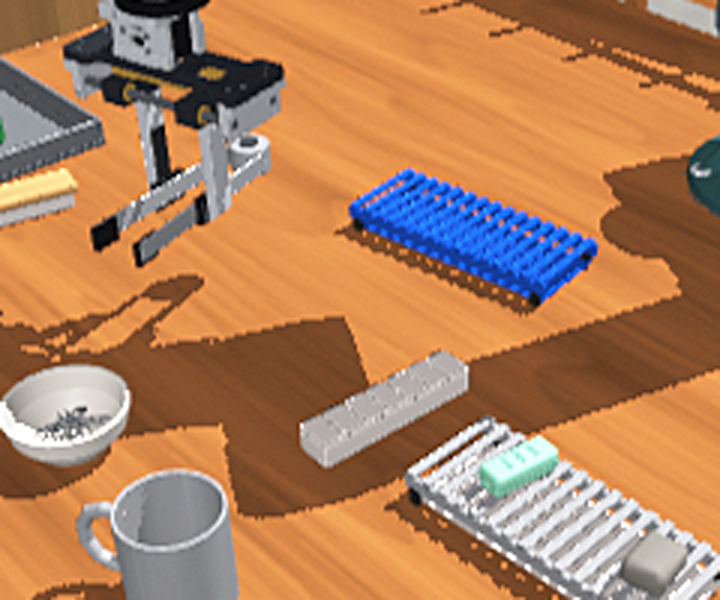

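The tongs are off the shelf and level, with jaws half open, and the cover (crop 520,465) is undisturbed. Now I'll measure the cover from both fixed views.

Run:
```python
from h import *
t=pickle.load(open("top0.pkl","rb"));t3,_=pickle.load(open("t3.pkl","rb"));s,_=pickle.load(open("s6.pkl","rb"))
for n,im,roi in(("t0",t,(205,205,295,255)),("t3",t3,(205,205,295,255)),("s6",s,(300,255,370,300))):
    hsv=cv2.cvtColor(im["image"],cv2.COLOR_RGB2HSV)
    m=cv2.inRange(hsv,(60,35,60),(100,255,255)); k=np.zeros_like(m);k[roi[1]:roi[3],roi[0]:roi[2]]=255;m&=k
    kk,l,st,ce=cv2.connectedComponentsWithStats(m);i=1+np.argmax(st[1:,4])
    C=cloud(im); pts=C[l==i]; top=pts[pts[:,2]>.045]
    print(n,st[i],ce[i], "top n",len(top),"z",np.median(top[:,2]))
    rc=cv2.minAreaRect((top[:,:2]*1e3).astype(np.float32)); print("  rect mm",rc)
    # ray on plane
    uv=np.argwhere(l==i)[:,::-1]; P=onz(im,uv,.05); print("  plane rect",cv2.minAreaRect((P[:,:2]*1e3).astype(np.float32)))
    b=onz(im,ce[i],.045);print("  cen",b)
```

```text
t0 [261 218  11  21 170] [265.77058824 227.92941176] top n 139 z 0.04945061299945408
  rect mm ((405.6392822265625, 83.73509216308594), (371.4333801269531, 43.17289733886719), 22.524953842163086)
  plane rect ((550.1531372070312, 142.58639526367188), (25.928577423095703, 61.37009811401367), 82.41998291015625)
  cen [[0.55091545 0.1432255  0.045     ]]
t3 [261 218  11  21 169] [265.73964497 227.95857988] top n 139 z 0.04941707950148411
  rect mm ((550.4594116210938, 143.48590087890625), (24.779685974121094, 55.98632049560547), 83.77896881103516)
  plane rect ((550.1807861328125, 142.79640197753906), (25.503705978393555, 61.37025451660156), 82.42326354980469)
  cen [[0.55082694 0.14331765 0.045     ]]
s6 [319 268  27  18 207] [331.0821256  277.06763285] top n 84 z 0.04820803181633826
  rect mm ((826.5737915039062, 378.39935302734375), (739.006591796875, 53.313880920410156), 40.29057693481445)
  plane rect ((563.2774658203125, 154.82321166992188), (36.814998626708984, 65.84590911865234), 81.86895751953125)
  cen [[0.56554203 0.15402275 0.045     ]]
```

```bash
python3 -m inch '[{"linear":[0,0.25,0.3],"twist":-0.03,"gripper":0.55},{"linear":[0,0.5,0.3],"twist":-0.06,"gripper":0.55},{"linear":[0.05,0.75,0.3],"twist":-0.09,"gripper":0.55},{"linear":[0.1,1,0.3],"twist":-0.12,"gripper":0.55}]'
python3 -m inch '[{"linear":[0,0.25,0],"twist":-0.03,"gripper":0.55},{"linear":[0,0.5,0],"twist":-0.06,"gripper":0.55},{"linear":[0.05,0.75,0],"twist":-0.09,"gripper":0.55},{"linear":[0.1,1,0],"twist":-0.12,"gripper":0.55}]'
python3 -m inch '[{"linear":[0,0.25,0],"twist":-0.03,"gripper":0.55},{"linear":[0,0.5,0],"twist":-0.06,"gripper":0.55},{"linear":[0.05,0.7,0],"twist":-0.1,"gripper":0.55},{"linear":[0.1,0.8,0],"twist":-0.13,"gripper":0.55},{"linear":[0.1,0.8,0],"twist":-0.13,"gripper":0.55},{"linear":[0.1,0.8,0],"twist":-0.13,"gripper":0.55}]'
python3 snap.py w7
```

```text
time: 5.3
tool_pos: [0.5789, -0.1348, 0.1522]
ee_rot: [3.14, -0.002, -2.998]
wrist_force: [1.3, -0.5, -1.0]
width: 0.0522
time: 5.63
tool_pos: [0.5885, -0.0345, 0.1514]
ee_rot: [3.141, -0.004, -3.123]
wrist_force: [-0.2, -0.3, -1.1]
width: 0.0519
time: 6.13
tool_pos: [0.5989, 0.0444, 0.1517]
ee_rot: [-3.141, -0.003, 3.027]
wrist_force: [-0.1, -0.5, -1.0]
width: 0.0522
```

View pics/w7.png

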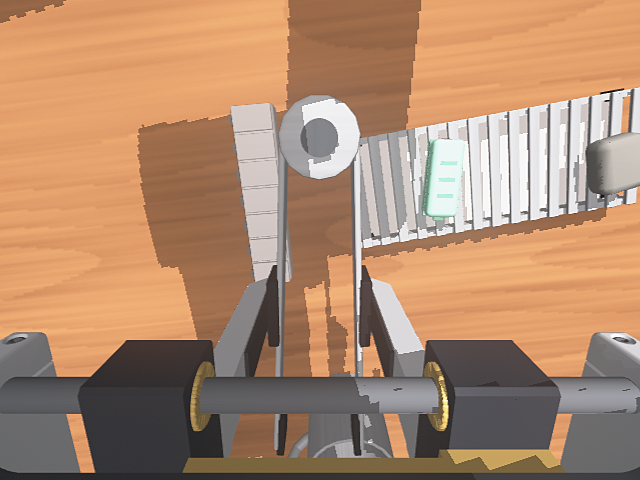

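The wrist view shows the cover clearly at (444,178) on the stand, with the pumice at (615,165) and the organiser at (257,190).

Run:
```python
from h import *
s,o=pickle.load(open("w7.pkl","rb")); t=pickle.load(open("top0.pkl","rb"))
hsv=cv2.cvtColor(s["image"],cv2.COLOR_RGB2HSV)
m=cv2.inRange(hsv,(60,30,60),(100,255,255)); kk,l,st,ce=cv2.connectedComponentsWithStats(m);i=1+np.argmax(st[1:,4]);print(st[i],ce[i])
C=cloud(s,o);p=C[l==i];p=p[(p[:,2]>.046)&(p[:,2]<.06)];print(len(p),np.median(p,0),cv2.minAreaRect((p[:,:2]*1e3).astype(np.float32)))
uv=np.argwhere(l==i)[:,::-1];P=onz(s,uv,.05,o);print("plane",cv2.minAreaRect((P[:,:2]*1e3).astype(np.float32)))
c1,d1=ray(s,ce[i],o);c2,d2=ray(t,(265.77,227.93));print("tri",tri(c1,d1[0],c2,d2[0]))
# tongs in this frame
h,gr,gl=C[137,290],C[300,273],C[300,366]
print("head",C[140,350],"grips",gr,gl)
hz=onz(s,(319,137),o["tool_pos"][2]-.0236+.026,o); print("head pos",hz)
st_=C[(C[...,2]>.026)&(C[...,2]<.034)&(C[...,1]>.06)];print("stand",np.median(st_,0),st_.min(0),st_.max(0),np.median(st_[:,2]))
print(o["tool_pos"],o["ee_rot"])
cv2.imwrite("pics/w7c.png",cv2.resize(s["image"][80:260,340:640],None,fx=2.6,fy=2.6,interpolation=cv2.INTER_CUBIC)[:,:,::-1])
```

```text
[422 139  36  82 758] [431.12005277 182.2005277 ]
332 [0.56083341 0.1351883  0.04767829] ((554.8619995117188, 139.77734375), (58.86220932006836, 21.379919052124023), 3.467823028564453)
plane ((554.9968872070312, 139.70895385742188), (25.71987533569336, 60.41231918334961), 88.92145538330078)
tri (array([0.56130181, 0.14824276, 0.00186645]), np.float64(0.0018023458253299896))
head [0.51928907 0.0676308  0.15506694] grips [0.58996769 0.02346015 0.15366783] [0.59579441 0.06896778 0.15228649]
head pos [[0.51654029 0.05461407 0.1540806 ]]
stand [0.55318841 0.19368929 0.02714146] [0.50525224 0.06204234 0.0260002 ] [0.82095252 0.30738091 0.03399178] 0.02714145630858017
[0.59886064 0.04439313 0.1516806 ] [-3.14079223 -0.0031999   3.0274583 ]
```

View pics/w7c.png

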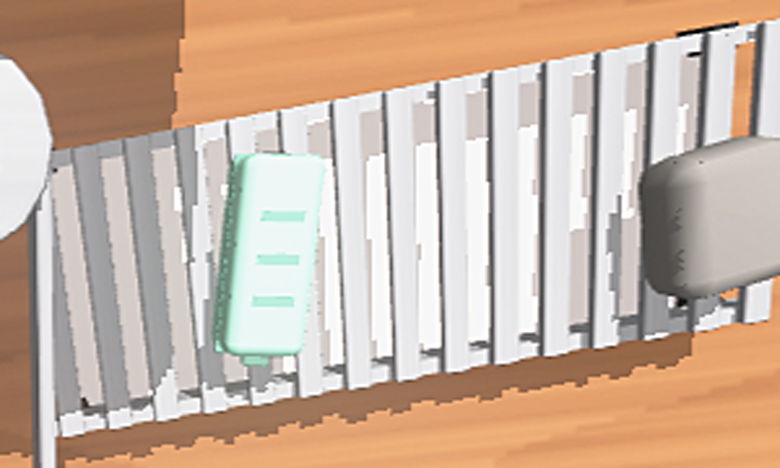

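Run:
```python
from h import *
s,o=pickle.load(open("w7.pkl","rb"))
hsv=cv2.cvtColor(s["image"],cv2.COLOR_RGB2HSV).astype(int);im=s["image"].astype(int)
roi=np.zeros((480,640),bool);roi[130:230,415:475]=1
m=roi&(im[...,1]-im[...,0]>6)
kk,l,st,ce=cv2.connectedComponentsWithStats(m.astype(np.uint8));i=1+np.argmax(st[1:,4]);M=l==i;print(st[i],ce[i])
C=cloud(s,o);p=C[M];top=p[(p[:,2]>.0465)&(p[:,2]<.053)];print(len(top),np.median(top[:,2]),top.mean(0),cv2.minAreaRect((top[:,:2]*1e3).astype(np.float32)))
t=np.array([(239,157),(322,157),(302,354),(229,353)])/2.6+(340,80)
P=onz(s,t,.05,o);print(P.round(4),P.mean(0))
for a,b in((3,0),(2,1)): d=P[a]-P[b];print("yaw",np.arctan2(d[1],d[0]),np.linalg.norm(d))
print("width",np.linalg.norm(P[0]-P[1]),np.linalg.norm(P[2]-P[3]))
T=pickle.load(open("top0.pkl","rb"));c2,d2=ray(T,(265.77,227.93));c1,d1=ray(s,t.mean(0),o);print("tri",tri(c1,d1[0],c2,d2[0]))
```

```text
[ 421  139   44   82 2811] [442.31590181 178.09747421]
2236 0.04902437142030022 [0.55406259 0.14446788 0.04895214] ((554.5018920898438, 144.71299743652344), (23.729148864746094, 56.93559265136719), 83.00250244140625)
[[0.5257 0.1352 0.05  ]
 [0.5283 0.158  0.05  ]
 [0.5835 0.1522 0.05  ]
 [0.5807 0.1309 0.05  ]] [0.55456012 0.1440714  0.05      ]
yaw -0.07740710538292414 0.055170232946814696
yaw -0.10467637126215025 0.05542403165204302
width 0.02295094033544585 0.021451300116330285
tri (array([0.55192163, 0.14351937, 0.04929531]), np.float64(0.004075682249227005))
```

The two views agree within 4 mm: cover centre (0.554,0.144), top at z 0.049, yaw about -0.115, and the tool is already aligned with it. The jaw centre is 82 mm ahead of the TCP, so the TCP goes to about (0.4725,0.1534). I'm moving there while still high.

```bash
python3 -m inch '[{"linear":[-0.16,0.14,0],"twist":0,"gripper":0.55},{"linear":[-0.32,0.28,0],"twist":0,"gripper":0.55},{"linear":[-0.5,0.42,0],"twist":0,"gripper":0.55},{"linear":[-0.63,0.54,0],"twist":0,"gripper":0.55}]'
python3 -m inch '[{"linear":[-0.16,0.14,0],"twist":0,"gripper":0.55},{"linear":[-0.32,0.28,0],"twist":0,"gripper":0.55},{"linear":[-0.5,0.42,0],"twist":0,"gripper":0.55},{"linear":[-0.63,0.55,0],"twist":0,"gripper":0.55},{"linear":[-0.63,0.55,0],"twist":0,"gripper":0.55},{"linear":[-0.63,0.55,0],"twist":0,"gripper":0.55},{"linear":[-0.63,0.55,0],"twist":0,"gripper":0.55}]'
python3 snap.py w8; python3 snap.py s8 scene; python3 snap.py t8 top
python3 - <<'E'
from h import *
s,o=pickle.load(open("s8.pkl","rb")); print(o["tool_pos"],o["ee_rot"])
a=cv2.resize(s["image"][200:340,250:420],None,fx=3.5,fy=3.5,interpolation=cv2.INTER_CUBIC)
cv2.imwrite("pics/s8c.png",a[:,:,::-1])
s,o=pickle.load(open("t8.pkl","rb"))
a=cv2.resize(s["image"][180:280,200:330],None,fx=5,fy=5,interpolation=cv2.INTER_CUBIC)
cv2.imwrite("pics/t8c.png",a[:,:,::-1])
E
```

```text
time: 6.52
tool_pos: [0.5351, 0.0974, 0.1529]
ee_rot: [-3.141, -0.002, 3.024]
wrist_force: [-0.1, 0.2, -0.5]
width: 0.0519
time: 7.1
tool_pos: [0.4741, 0.152, 0.1534]
ee_rot: [-3.141, 0.001, 3.025]
wrist_force: [0.2, -0.6, -0.4]
width: 0.0519
[0.47431573 0.15203304 0.15341852] [-3.14113385e+00  4.04683481e-04  3.02412071e+00]
```

View pics/w8.png

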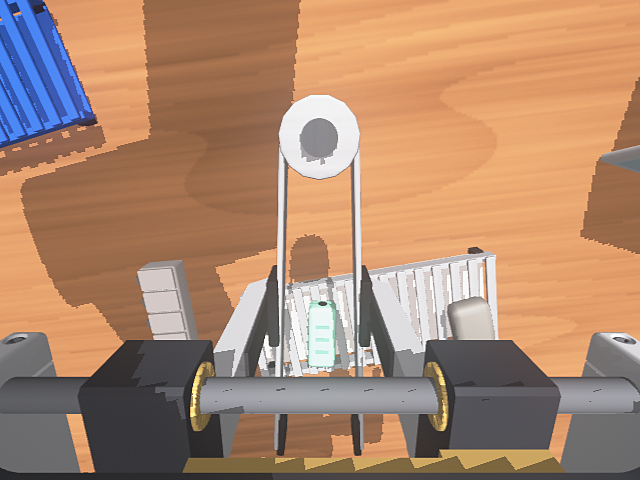

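View pics/s8c.png

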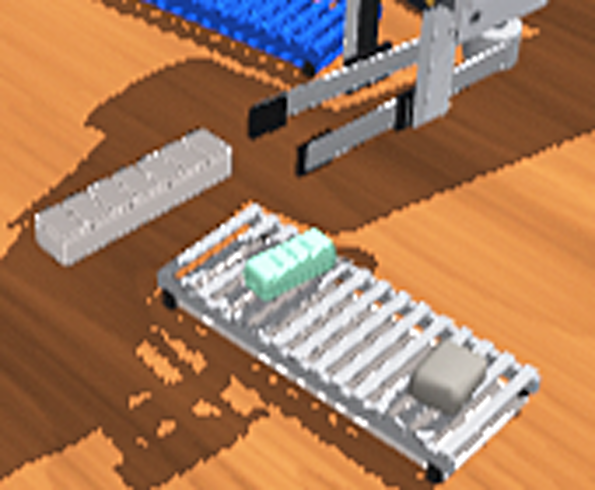

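View pics/t8c.png

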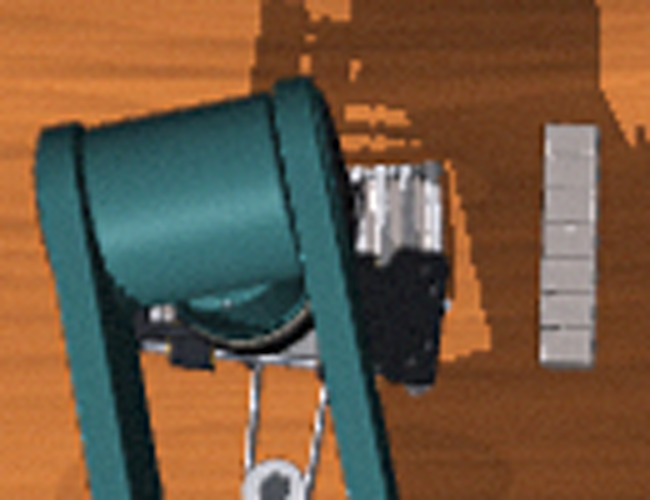

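The jaws sit over the cover (321,335) between the arms (281 and 358), parallel to it. I'll check the lateral offset in tool coordinates before descending.

Run:
```python
from h import *
s,o=pickle.load(open("w8.pkl","rb"));Rt=Rn.from_euler('xyz',o["ee_rot"]).as_matrix()
im=s["image"].astype(int);roi=np.zeros((480,640),bool);roi[290:376,295:350]=1
m=roi&(im[...,1]-im[...,0]>6)
kk,l,st,ce=cv2.connectedComponentsWithStats(m.astype(np.uint8));i=1+np.argmax(st[1:,4]);M=l==i;print(st[i],ce[i])
C=cloud(s,o);p=C[M];top=p[(p[:,2]>.046)&(p[:,2]<.053)]
L=lambda P:(np.atleast_2d(P)-o["tool_pos"])@Rt
t=L(top);print("top tool y range",t[:,1].min(),t[:,1].max(),"x",t[:,0].min(),t[:,0].max(), "world",top.min(0),top.max(0))
for v in range(305,372,8):
    u=np.where(M[v])[0]; q=L(onz(s,[(u.min()-.5,v),(u.max()+.5,v)],.05,o)); print(v,u.min(),u.max(),q[:,1].round(4),q[0,0].round(4))
# arms / head lateral
und=o["tool_pos"][2]-.0233
print("head",L(onz(s,(319,137),und+.026,o)),"jaws",L(onz(s,[(276,455),(362,455),(285,430),(354,430)],und+.022,o)).round(4))
cv2.imwrite("pics/w8c.png",cv2.resize(s["image"][250:470,250:390],None,fx=2.6,fy=2.6,interpolation=cv2.INTER_NEAREST)[:,:,::-1])
```

```text
[ 308  300   32   67 1726] [321.73812283 334.39397451]
top tool y range -0.00900047450094831 0.014537374872120114 x -0.1091481217595293 -0.05183112502442181 world [0.52534708 0.13082784 0.04603095] [0.58352836 0.15965115 0.05205611]
305 309 336 [-0.008   0.0152] -0.0481
313 308 336 [-0.0089  0.0153] -0.0555
321 308 336 [-0.009   0.0154] -0.0629
329 308 336 [-0.009   0.0155] -0.0704
337 308 335 [-0.0091  0.0148] -0.0781
345 308 335 [-0.0092  0.0149] -0.0859
353 308 335 [-0.0092  0.015 ] -0.0938
361 308 335 [-0.0093  0.0151] -0.1018Traceback (most recent call last):
  File "<stdin>", line 10, in <module>
    return umr_minimum(a, axis, None, out, keepdims, initial, where)
ValueError: zero-size array to reduction operation minimum which has no identity
```

Run:
```python
from h import *
s,o=pickle.load(open("w8.pkl","rb"));Rt=Rn.from_euler('xyz',o["ee_rot"]).as_matrix()
L=lambda P:(np.atleast_2d(P)-o["tool_pos"])@Rt
und=o["tool_pos"][2]-.0233
print("head",L(onz(s,(319,137),und+.026,o)).round(4))
print("jaws",L(onz(s,[(276,455),(363,455)],und+.022,o)).round(4))
print("toolY world",Rt[:,1].round(3))
cv2.imwrite("pics/w8c.png",cv2.resize(s["image"][250:470,250:390],None,fx=2.6,fy=2.6,interpolation=cv2.INTER_NEAREST)[:,:,::-1])
```

```text
head [[ 0.0829  0.0008 -0.0027]]
jaws [[-0.0935 -0.0242  0.0014]
 [-0.0934  0.0263  0.0013]]
toolY world [ 0.117  0.993 -0.001]
```

View pics/w8c.png

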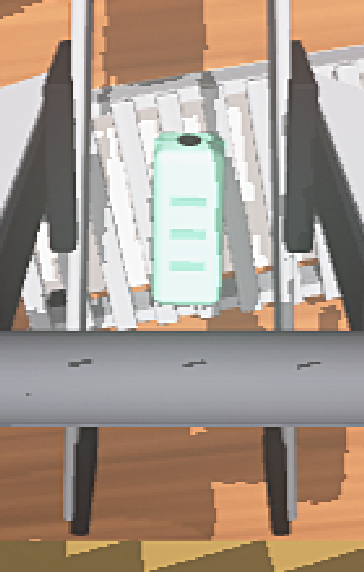

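The cover is at tool (-80.5, +3) mm and the jaw centre at (-80.5, +1) mm, so I shift +2 mm in y and descend in two stages.

```bash
python3 -m inch '[{"linear":[0,0.02,-0.15],"twist":0,"gripper":0.55},{"linear":[0,0.02,-0.3],"twist":0,"gripper":0.55},{"linear":[0,0.02,-0.45],"twist":0,"gripper":0.55},{"linear":[0,0.02,-0.6],"twist":0,"gripper":0.55},{"linear":[0,0.02,-0.7],"twist":0,"gripper":0.55},{"linear":[0,0.02,-0.75],"twist":0,"gripper":0.55},{"linear":[0,0.02,-0.75],"twist":0,"gripper":0.55},{"linear":[0,0.02,-0.75],"twist":0,"gripper":0.55}]'
python3 snap.py w9; python3 snap.py s9 scene
python3 - <<'E'
from h import *
s,o=pickle.load(open("s9.pkl","rb")); print(o["tool_pos"],o["ee_rot"])
cv2.imwrite("pics/s9c.png",cv2.resize(s["image"][200:340,250:420],None,fx=4,fy=4,interpolation=cv2.INTER_CUBIC)[:,:,::-1])
E
```

```text
time: 7.92
tool_pos: [0.474, 0.155, 0.0788]
ee_rot: [3.141, 0.0, 3.025]
wrist_force: [0.3, -0.5, -0.7]
width: 0.052
[0.47437837 0.15515999 0.07933924] [3.14108422e+00 1.40458176e-03 3.02520525e+00]
```

View pics/w9.png

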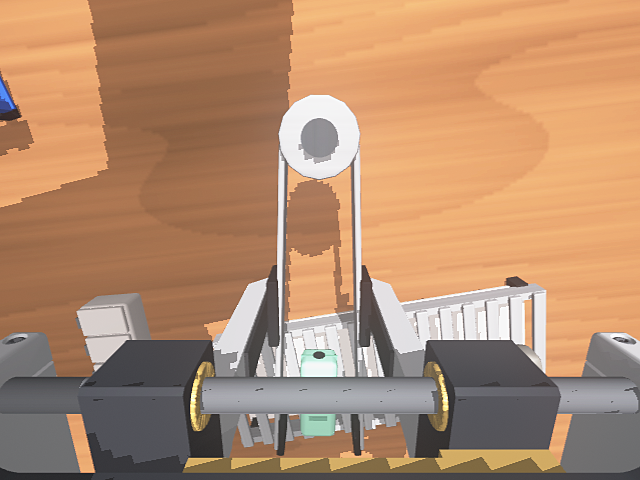

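View pics/s9c.png

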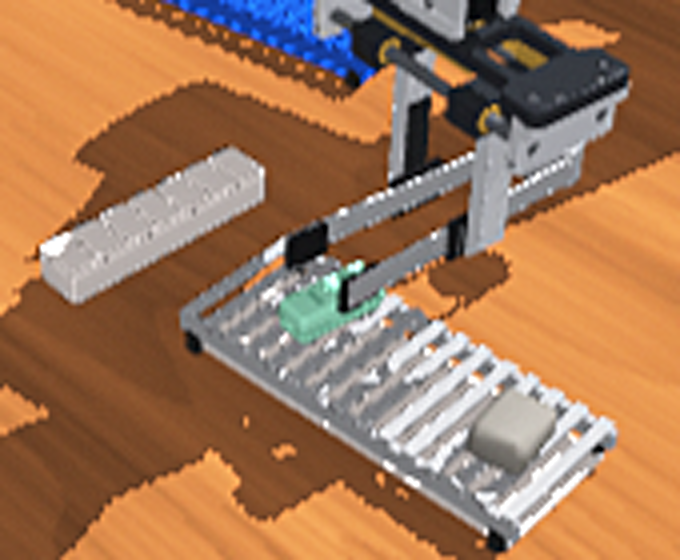

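It is centred at column 319, with jaws straddling the cover. I'm going down the last 22 mm and then squeezing.

```bash
python3 -m inch '[{"linear":[0,0,-0.08],"twist":0,"gripper":0.55},{"linear":[0,0,-0.16],"twist":0,"gripper":0.55},{"linear":[0,0,-0.22],"twist":0,"gripper":0.55},{"linear":[0,0,-0.22],"twist":0,"gripper":0.55},{"linear":[0,0,-0.22],"twist":0,"gripper":0.55},{"linear":[0,0,-0.22],"twist":0,"gripper":0.55}]'
python3 snap.py w10; python3 snap.py s10 scene
python3 - <<'E'
from h import *
s,o=pickle.load(open("s10.pkl","rb")); print(o["tool_pos"],o["ee_rot"],o["wrist_force"])
cv2.imwrite("pics/s10c.png",cv2.resize(s["image"][230:310,280:390],None,fx=6,fy=6,interpolation=cv2.INTER_CUBIC)[:,:,::-1])
E
```

```text
time: 8.52
tool_pos: [0.4736, 0.1552, 0.0564]
ee_rot: [3.142, -0.0, 3.025]
wrist_force: [1.0, -0.0, -0.4]
width: 0.0517
[0.47380468 0.1552079  0.05664978] [3.14139885e+00 3.21084497e-04 3.02543298e+00] [-0.27040704  0.41853751 -1.15987839]
```

View pics/s10c.png

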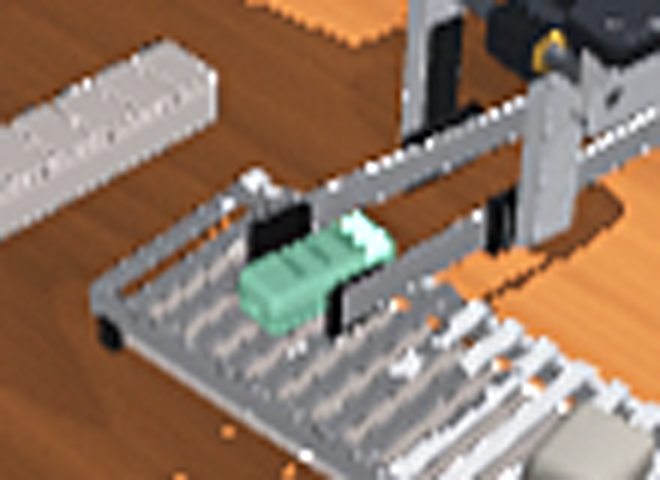

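View pics/w10.png

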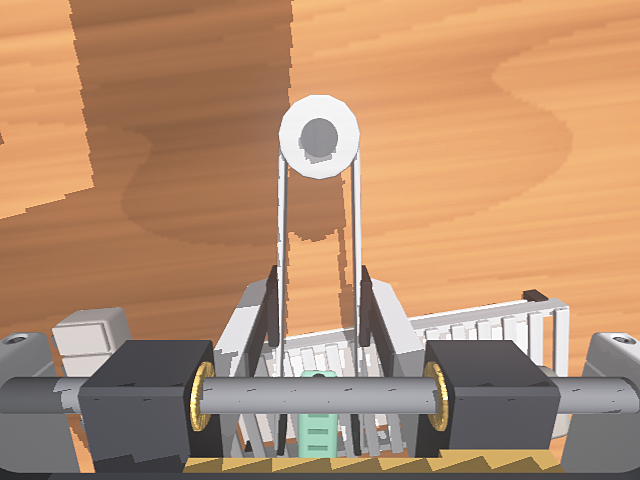

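The jaws straddle the cover, one on each side. I'm squeezing.

```bash
python3 -m inch '[{"linear":[0,0,0],"twist":0,"gripper":0.52},{"linear":[0,0,0],"twist":0,"gripper":0.5},{"linear":[0,0,0],"twist":0,"gripper":0.48},{"linear":[0,0,0],"twist":0,"gripper":0.46},{"linear":[0,0,0],"twist":0,"gripper":0.42},{"linear":[0,0,0],"twist":0,"gripper":0.38},{"linear":[0,0,0],"twist":0,"gripper":0.3},{"linear":[0,0,0],"twist":0,"gripper":0.3},{"linear":[0,0,0],"twist":0,"gripper":0.3},{"linear":[0,0,0],"twist":0,"gripper":0.3}]'
python3 snap.py s11 scene; python3 snap.py w11
python3 - <<'E'
from h import *
s,o=pickle.load(open("s11.pkl","rb")); print(o["width"],o["tool_pos"],o["ee_rot"],o["wrist_force"])
cv2.imwrite("pics/s11c.png",cv2.resize(s["image"][230:310,280:390],None,fx=6,fy=6,interpolation=cv2.INTER_CUBIC)[:,:,::-1])
E
```

```text
time: 9.45
tool_pos: [0.4737, 0.1552, 0.0566]
ee_rot: [3.141, 0.0, 3.025]
wrist_force: [0.0, -0.0, -0.0]
width: 0.0439
0.04390991995400486 [0.47373643 0.15521604 0.05659664] [3.14140724e+00 2.52133862e-04 3.02549427e+00] [ 0.01084401 -0.00507845 -0.00741868]
```

View pics/s11c.png

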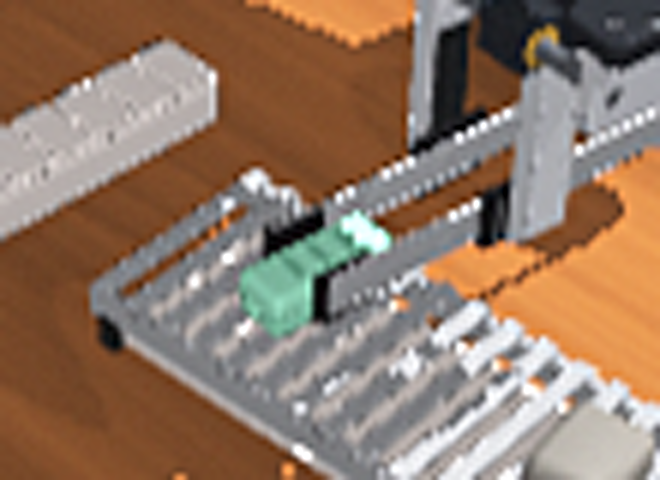

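The width is 43.9 mm, which matches "shut on the cover" (44 mm). I'm lifting smoothly by 85 mm.

```bash
python3 -m inch '[{"linear":[0,0,0.03],"twist":0,"gripper":0.3},{"linear":[0,0,0.1],"twist":0,"gripper":0.3},{"linear":[0,0,0.2],"twist":0,"gripper":0.3},{"linear":[0,0,0.32],"twist":0,"gripper":0.3},{"linear":[0,0,0.45],"twist":0,"gripper":0.3},{"linear":[0,0,0.57],"twist":0,"gripper":0.3},{"linear":[0,0,0.68],"twist":0,"gripper":0.3},{"linear":[0,0,0.77],"twist":0,"gripper":0.3},{"linear":[0,0,0.83],"twist":0,"gripper":0.3},{"linear":[0,0,0.85],"twist":0,"gripper":0.3}]'
python3 -m inch '[{"linear":[0,0,0],"twist":0,"gripper":0.3},{"linear":[0,0,0],"twist":0,"gripper":0.3},{"linear":[0,0,0],"twist":0,"gripper":0.3},{"linear":[0,0,0],"twist":0,"gripper":0.3},{"linear":[0,0,0],"twist":0,"gripper":0.3},{"linear":[0,0,0],"twist":0,"gripper":0.3}]'
python3 snap.py s12 scene; python3 snap.py w12
python3 - <<'E'
from h import *
s,o=pickle.load(open("s12.pkl","rb"));w,ow=pickle.load(open("w12.pkl","rb"))
for n,im,ob,roi in(("s",s,None,(280,200,400,310)),("w",w,ow,(290,285,350,460))):
    hsv=cv2.cvtColor(im["image"],cv2.COLOR_RGB2HSV)
    m=cv2.inRange(hsv,(60,35,60),(100,255,255)); k=np.zeros_like(m);k[roi[1]:roi[3],roi[0]:roi[2]]=255;m&=k
    kk,l,st,ce=cv2.connectedComponentsWithStats(m);i=1+np.argmax(st[1:,4]);C=cloud(im,ob);print(n,st[i],ce[i],np.median(C[l==i],0),np.percentile(C[l==i],[5,95],axis=0).round(3))
cv2.imwrite("pics/s12c.png",cv2.resize(s["image"][190:340,250:420],None,fx=4,fy=4,interpolation=cv2.INTER_CUBIC)[:,:,::-1])
E
```

```text
time: 10.38
tool_pos: [0.4743, 0.1553, 0.1431]
ee_rot: [3.141, 0.002, 3.026]
wrist_force: [0.5, -0.2, -1.3]
width: 0.0441
time: 10.88
tool_pos: [0.4734, 0.1551, 0.1411]
ee_rot: [-3.141, -0.001, 3.025]
wrist_force: [0.4, -0.3, 0.4]
width: 0.0441
s [320 235  27  21 235] [330.51914894 245.0212766 ] [0.56886394 0.14890724 0.13249386] [[0.529 0.136 0.117]
 [0.583 0.159 0.136]]
w [ 298  414   41   44 1727] [318.35842501 435.19513607] [0.55863753 0.14562799 0.13355446] [[0.544 0.135 0.131]
 [0.573 0.156 0.135]]
```

View pics/s12c.png

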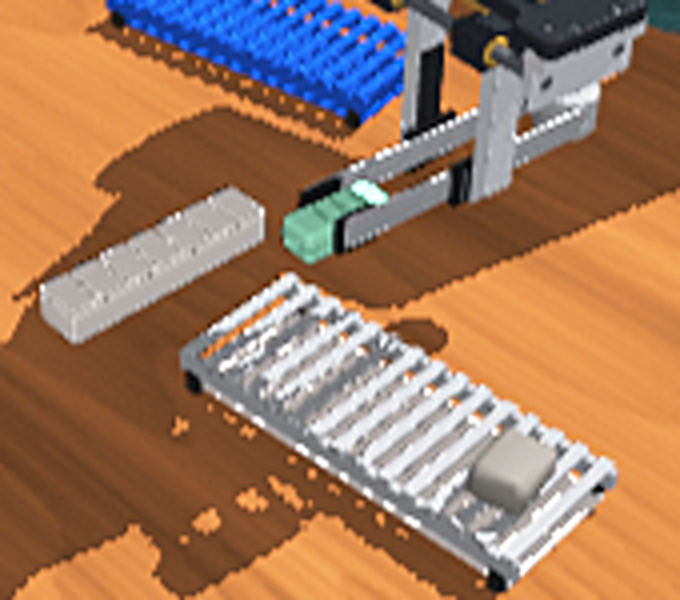

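View pics/w12.png

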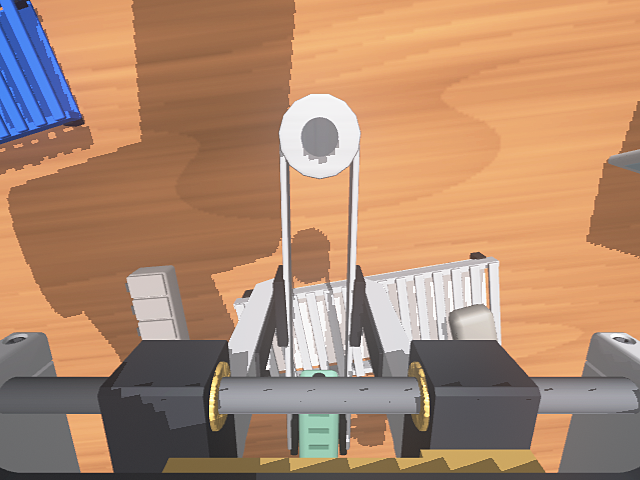

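The cover hangs level in the jaws. Its top is at about z 0.134, so its centre is near 0.124, about 5 cm from the stand's centre. I'll let it settle, check for slip and hand in.

```bash
python3 -m inch '[{"linear":[0,0,0],"twist":0,"gripper":0.3},{"linear":[0,0,0],"twist":0,"gripper":0.3},{"linear":[0,0,0],"twist":0,"gripper":0.3},{"linear":[0,0,0],"twist":0,"gripper":0.3},{"linear":[0,0,0],"twist":0,"gripper":0.3},{"linear":[0,0,0],"twist":0,"gripper":0.3},{"linear":[0,0,0],"twist":0,"gripper":0.3},{"linear":[0,0,0],"twist":0,"gripper":0.3}]'
python3 snap.py s13 scene; python3 snap.py w13
python3 - <<'E'
from h import *
from bench import robot
s,o=pickle.load(open("s13.pkl","rb"));w,ow=pickle.load(open("w13.pkl","rb"))
for n,im,ob,roi in(("s",s,None,(280,200,400,310)),("w",w,ow,(290,285,350,460))):
    hsv=cv2.cvtColor(im["image"],cv2.COLOR_RGB2HSV)
    m=cv2.inRange(hsv,(60,35,60),(100,255,255)); k=np.zeros_like(m);k[roi[1]:roi[3],roi[0]:roi[2]]=255;m&=k
    kk,l,st,ce=cv2.connectedComponentsWithStats(m);i=1+np.argmax(st[1:,4]);C=cloud(im,ob);print(n,ce[i],np.median(C[l==i],0))
print(ow["width"],ow["tool_pos"],abs(ow["qvel"]).max())
s0=pickle.load(open("scene0.pkl","rb"))
d=cv2.absdiff(s0["image"],s["image"]).max(2); 
for n,p in dict(mug=(218,305),bowl=(182,258),jar=(417,395),pumice=(378,305),brush=(170,186)).items(): print(n,d[p[1]-8:p[1]+8,p[0]-8:p[0]+8].mean().round(1))
if np.median(C[l==i],0)[2]>.125 and .042<ow["width"]<.046:
    robot.close_job(); print("handed in")
E
```

```text
time: 11.65
tool_pos: [0.4737, 0.1552, 0.1415]
ee_rot: [3.141, 0.0, 3.025]
wrist_force: [0.0, 0.3, -0.9]
width: 0.0438
s [330.57142857 244.82251082] [0.56934791 0.14954005 0.13310506]
w [318.36152955 435.1825029 ] [0.55862982 0.14567316 0.13392239]
0.0436048325960383 [0.4736464  0.15515345 0.14149619] 0.0011012700760539332
mug 11.2
bowl 1.0
jar 0.4
pumice 33.0
brush 1.6
the job is handed in; nothing more can be done
handed in
```

The job is handed in at about 12 s of the 43 s allowed. The robot took the tongs by both grips, lowered the half-closed jaws over the cover, squeezed them on its 24 mm width and lifted it straight up 85 mm. It is held there, clasped in the tongs.

**Last checks:**
- **Grip:** the finger width was 43.6–44.1 mm after the lift, which matches "shut on the cover" (44 mm).
- **Height:** the cover's top is at about z 0.134 m, so its centre is about 0.124 m above the shelf, roughly 5 cm sideways from the stand's centre.
- **Stillness:** the cover moved less than 1 px between two pairs of views 0.8 s apart, and joint speeds were about 0.001 rad/s.
- **Contact:** no unexpected contact force was seen. The wrist force was never more than about 1.5 N in any direction at the points I read it.

**What disagreed or was not proven:**
- **Cover position:** the top camera and the wrist camera differed by about 4 mm along x. I used the wrist reading, and the clasp came out centred.
- **Neighbours:** comparing first and last scene pictures, the bowl, jar and nail brush patches are essentially unchanged. The mug patch (11) and the pumice patch (33) differ in brightness. I put that down to the arm's moved shadow and saw no displacement in the pictures, but I did not re-measure them. I did not compare the organiser or the mirror by number; the organiser shows no shift in the pictures.

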